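# Shut the chip's supply valves in order

### The job

Shut off the lines of the microfluidic chip: with the fingertips, lightly push down the plunger with the wide round head, then the one with the bar-shaped head, then the one with the small round head, each well past the middle of its stroke, where it stays by itself. Leave the square-headed vent valve up. Press gently, and grip or lift nothing: the valves and the vials and glassware around them must stay standing where they are.

Things in the scene. Friction and masses are not known exactly. Their poses are not given: they have to be found in the camera images.
- valve_wide: the main supply valve: a loose aluminium block 70 x 70 x 40 mm on a rubber foot, about 0.7 kg, standing free on the bench, with one black plunger on a thin steel stem rising from the middle of its top. The head of this plunger is a flat round disc 60 mm across. The four valves are of the same materials and differ only in the head. Origin: centre of the block's underside; z up. Two thin pipe fittings stick out 15 mm from its +y and -y faces.
- plunger_wide (a joint): how far that plunger is pushed down, in m: 0 fully up (start), 0.012 at the end of its stroke. It moves straight down, needs about 3 N, has no spring and no click, and stays at whatever depth it is left. At the end of the stroke a sprung buffer starts to yield at 6 N and gives up to 8 mm more, reaching 14 N, then stops hard; on release the buffer springs back and the plunger stays down. The line is shut from 0.007 on.
- head_wide (a point): centre of the top face of that plunger's head (a flat round disc 60 mm across, 10 mm thick, flat on top), 75 mm above the bench when up, 63 mm at the end of the stroke, 55 mm with the buffer fully squeezed; it moves with the plunger.
- valve_bar: the branch valve: a loose aluminium block 70 x 70 x 40 mm on a rubber foot, about 0.7 kg, standing free on the bench, with one black plunger on a thin steel stem rising from the middle of its top. The head of this plunger is a straight bar 70 mm long (along the valve's y axis) and 16 mm wide. The four valves are of the same materials and differ only in the head. Origin: centre of the block's underside; z up. Two thin pipe fittings stick out 15 mm from its +y and -y faces.
- plunger_bar (a joint): how far that plunger is pushed down, in m: 0 fully up (start), 0.012 at the end of its stroke. It moves straight down, needs about 3 N, has no spring and no click, and stays at whatever depth it is left. At the end of the stroke a sprung buffer starts to yield at 6 N and gives up to 8 mm more, reaching 14 N, then stops hard; on release the buffer springs back and the plunger stays down. The line is shut from 0.007 on.
- head_bar (a point): centre of the top face of that plunger's head (a straight bar 70 mm long (along the valve's y axis) and 16 mm wide, 10 mm thick, flat on top), 75 mm above the bench when up, 63 mm at the end of the stroke, 55 mm with the buffer fully squeezed; it moves with the plunger.
- valve_small: the sample valve: a loose aluminium block 70 x 70 x 40 mm on a rubber foot, about 0.7 kg, standing free on the bench, with one black plunger on a thin steel stem rising from the middle of its top. The head of this plunger is a small round button 22 mm across. The four valves are of the same materials and differ only in the head. Origin: centre of the block's underside; z up. Two thin pipe fittings stick out 15 mm from its +y and -y faces.
- plunger_small (a joint): how far that plunger is pushed down, in m: 0 fully up (start), 0.012 at the end of its stroke. It moves straight down, needs about 3 N, has no spring and no click, and stays at whatever depth it is left. At the end of the stroke a sprung buffer starts to yield at 6 N and gives up to 8 mm more, reaching 14 N, then stops hard; on release the buffer springs back and the plunger stays down. The line is shut from 0.007 on.
- head_small (a point): centre of the top face of that plunger's head (a small round button 22 mm across, 10 mm thick, flat on top), 75 mm above the bench when up, 63 mm at the end of the stroke, 55 mm with the buffer fully squeezed; it moves with the plunger.
- valve_square: the vent valve, which stays up: a loose aluminium block 70 x 70 x 40 mm on a rubber foot, about 0.7 kg, standing free on the bench, with one black plunger on a thin steel stem rising from the middle of its top. The head of this plunger is a flat square plate 40 x 40 mm. The four valves are of the same materials and differ only in the head. Origin: centre of the block's underside; z up. Two thin pipe fittings stick out 15 mm from its +y and -y faces.
- plunger_square (a joint): how far that plunger is pushed down, in m: 0 fully up (start), 0.012 at the end of its stroke. It moves straight down, needs about 3 N, has no spring and no click, and stays at whatever depth it is left. At the end of the stroke a sprung buffer starts to yield at 6 N and gives up to 8 mm more, reaching 14 N, then stops hard; on release the buffer springs back and the plunger stays down. It must stay up.
- head_square (a point): centre of the top face of that plunger's head (a flat square plate 40 x 40 mm, 10 mm thick, flat on top), 75 mm above the bench when up, 63 mm at the end of the stroke, 55 mm with the buffer fully squeezed; it moves with the plunger.
- vial_near: loose clear vial with blue screw cap, 31 mm across, 62 mm tall, standing among the valves; origin at the centre of its base
- vial_far: a second vial just like it, standing farther from the robot; origin at the centre of its base
- dish: loose clear round dish with lid, 92 mm across, 15 mm high; origin at the centre of its base
- jar: loose jar with white lid, 60 mm across, 85 mm tall, left of the valves; origin at the centre of its base
- tipbox: loose white and grey pipette-tip box, 87 x 122 mm, 63 mm high, right of the valves; origin at the centre of its base
- flask: loose conical glass flask with black stopper, 86 mm across at the base, 145 mm tall, back left; origin at the centre of its base
There are look-alikes about, which are no part of the job. What is shaped like the vial_far but brown or red is not meant.

How it is judged:
On the way, in this order (a step that is already met when the one before it is completed fails the run):
1. the wide round head is pushed down past the middle of its stroke (value of joint plunger_wide above 0.007 m), for 0.1 s.
2. then the bar-shaped head (value of joint plunger_bar above 0.007 m), for 0.1 s.
3. then the small round head (value of joint plunger_small above 0.007 m), for 0.1 s.
At the end, for the whole second after the job is handed in: The wide, bar and small plungers are each at least 7 mm down (of 12), the square one less than 4 mm down; the four valves stand upright (within 0.1 rad) at rest within 20 mm of where they began, and the vials, dish, jar, tip box and flask stand upright within 30 mm of where they began (value of joint each of plunger_wide, plunger_bar, plunger_small above 0.007 m and value of joint plunger_square below 0.004 m and angle between each of valve_wide, valve_bar, valve_small, valve_square's own z axis and vertical below 0.1 rad and distance of each of valve_wide, valve_bar, valve_small, valve_square from where it was at the start of the episode below 0.02 m and linear speed of each of valve_wide, valve_bar, valve_small, valve_square below 0.02 m/s and distance of each of vial_near, vial_far, dish, jar, tipbox, flask from where it was at the start of the episode below 0.03 m and angle between each of vial_near, vial_far, dish, jar, tipbox, flask's own z axis and vertical below 0.2 rad); the robot touches nothing.
It fails at once if a head is pushed down (4 mm) out of turn: the bar-shaped one before the wide round one is shut, or the small round one before the bar-shaped one is shut ((value of joint plunger_bar above 0.004 m and value of joint plunger_wide below 0.007 m) or (value of joint plunger_small above 0.004 m and value of joint plunger_bar below 0.007 m)).
It fails at once if the square-headed vent valve is pushed down (4 mm) (value of joint plunger_square above 0.004 m).
It fails at once if a valve is pressed hard, with more than 18 N (contact force between the fingers and valve_wide above 18 N or contact force between the fingers and valve_bar above 18 N or contact force between the fingers and valve_small above 18 N or contact force between the fingers and valve_square above 18 N).
It fails at once if a valve is lifted (8 mm), tipped (0.15 rad) or shoved (20 mm) (height (world z) of any of valve_wide, valve_bar, valve_small, valve_square above 0.008 m or angle between any of valve_wide, valve_bar, valve_small, valve_square's own z axis and vertical above 0.15 rad or distance of any of valve_wide, valve_bar, valve_small, valve_square from where it was at the start of the episode above 0.02 m).
It fails at once if a bystander is lifted, tipped (0.3 rad) or moved (30 mm) (distance of any of vial_near, vial_far, dish, jar, tipbox, flask from where it was at the start of the episode above 0.03 m or height (world z) of any of vial_near, vial_far, dish, jar, tipbox, flask above 0.015 m or angle between any of vial_near, vial_far, dish, jar, tipbox, flask's own z axis and vertical above 0.3 rad).
It also fails if it takes over 48 s, if anything falls off the work surface, if the arm or the gripper's body presses on something with over 40 N, if the wrist force passes 120 N, or if a joint passes its speed limit or range.

### The arm

A 7-joint arm with a two-finger parallel gripper is mounted at the origin on the work surface. World frame = base frame: x ahead of the robot, y to its left, z up, the work surface at z = 0. Lengths are in m, angles in rad, forces in N, time in s.
With the tool pointing down it reaches from about 0.4 to 0.85 m from the base axis. Payload 6.9 kg.
Tool frame: the origin (TCP) lies midway between the tips of the shut fingers; the grasp point (between the pads) lies 19 mm behind it; z points along the fingers, y is the line along which they close (so a half turn about z gives the same grasp; the last joint's range is limited). The gripper opens to 85 mm and grips with 20 to 120 N. Pads are 22 mm wide; open, the fingers measure 114 mm over their backs; the gripper's body (76 mm by 85 mm) begins 54 mm behind the grasp point. The pads swing forward as they close: fully open they stand 13 mm farther back than shut.
Start: joints at [-1.149, 0.507, -0.238, 1.5, 0.126, 1.149, -0.155], TCP at [0.194, 0.594, 0.231] pointing down, gripper open.
Joint ranges: [-3.08, 3.08], [-0.24, 2.05], [-1.43, 1.35], [0, 2.5], [-1.52, 4.66], [0.17, 1.96], [-2.89, 2.89]. Speed limits (rad/s): [2.39, 2.39, 3.14, 3.14, 3.14, 3.14, 3.14].

### API

Orientations are given as a unit quaternion [x, y, z, w].
In Python, from plant import arm gives the robot as it stands.
- The arm moves only by the tool carry_out, never from a script. Its argument "targets" is text: rows parted by semicolons, each of 7 numbers parted by spaces: the finger opening in mm, from 0 to 85.4, then the shift along the tool's x, y, z in units of 300 mm (1.0 is 300 mm), then the turn, a rotation vector about the tool's x, y, z in units of 45 degrees (1.0 is 45 degrees). In form: hand x y z ax ay az; .... A call has 1 to 12 rows; each row is the pose to reach, as a shift and turn from the pose commanded when the call began, along the tool's axes at that moment; what a row does not reach only later rows make up. A row lasts 1/12 s, in which the tool goes at most 41.7 mm and 7.16 degrees, less where a joint would pass 70% of its speed; a pose out of reach is approached as far as the arm can. A call with a number of a shift or a turn outside -1 to 1 is refused whole. A call with a gripper value outside its range is refused whole. The fingers move at their own pace and stop on an object; the grip force is fixed at half the most. Time passes only in rows, so rows that repeat a pose let the fingers close. It gives the time, the measured TCP pose, the force, the opening and the grip force at its end, in the units of the state.
- arm.get_obs(): the state, without advancing time (a new reading comes with each control period).
- arm.read_camera(name): name is "scene" or "side" or "wrist"; returns a dict with "color" (400x640x3 uint8, red, green, blue), "z_map" (400x640 float32, m along the optical axis (not along the pixel's ray), 0 where there is no reading), "fovy" (degrees; the focal length in pixels is half the picture's height over the tangent of half this angle, whatever the lens; pixels are square), "cx", "cy" (the principal point, pixels), "cam_to_world" (4x4, takes a point from camera to world coordinates). Camera axes: x right, y up, looking along -z (the intrinsics and any distortion apply to the point x, -y, -z); pixel columns grow to the right and rows downward; lengths in m; the calibration is good to about 2 mm. The wrist camera is an equidistant fisheye: a pixel r from the principal point sees the ray r / f radians off the axis. A picture is of the moment at which its call begins.
- arm.hand_in(): hands the job in; it is judged then, once.
The state is a dict: "t": time; "joint_positions": joint angles; "qd": joint speeds; "effort": joint torques, N m; "position": TCP position; "tool_rot": TCP orientation; "ft_force": force on the tool from outside, world axes, zero at the start; "torque": the same for the moment, N m; "grip_width": finger opening in m; "gripper_force": force on a finger pad.
Only numpy, scipy, OpenCV 4.12 (cv2) and the standard library are available. Lean on these libraries where they do the work, as an engineer would, in place of code of your own. Each camera call takes 0.05 s, during which the arm holds its last target. There are 200 camera calls.

## Working session

There is one attempt and no reset: what is moved stays moved. The work goes in short steps, Python scripts to look and compute and a tool call to move; the robot and the scene stay as the last step left them, time stands still between calls to the robot, and variables do not carry over. Pictures are saved under pics/ and viewed, at most 10 in all, crops included, and the job is handed in when it is done.

Besides the shell and the picture viewer there is one more tool, called after ">>>" as name(argument=value, ...) on one line, values as JSON. carry_out: Moves the arm, as the interface text tells. Shifts and turns lie within -1 to 1; 1 stands for 300 mm of shift or 45 degrees of turn. Its arguments: {"type":"object","properties":{"targets":{"type":"string"}},"required":["targets"]}

```bash
mkdir -p pics; ls; cat > h.py <<'E'
import numpy as np, cv2
from plant import arm
def px2ray(c,u,v):
    f=200/np.tan(np.radians(c["fovy"])/2); x=(u-c["cx"])/f; y=(v-c["cy"])/f
    M=np.array(c["cam_to_world"]); d=M[:3,:3]@np.array([x,-y,-1.]); return M[:3,3],d
def onplane(c,u,v,z):
    o,d=px2ray(c,u,v); return o+d*(z-o[2])/d[2]
def cloud(c):
    f=200/np.tan(np.radians(c["fovy"])/2); v,u=np.mgrid[:400,:640]; Z=c["z_map"]
    P=np.stack([(u-c["cx"])/f*Z,-(v-c["cy"])/f*Z,-Z],-1); M=np.array(c["cam_to_world"])
    return P@M[:3,:3].T+M[:3,3]
E
python3 - <<'E'
from h import *
import pickle
d={}
for n in("scene","side"):
    c=arm.read_camera(n); d[n]=c; print(n,c["fovy"],np.round(c["cam_to_world"],3).tolist(),c["cx"],c["cy"])
    cv2.imwrite(f"pics/{n}0.png",c["color"][:,:,::-1])
pickle.dump(d,open("d.pkl","wb"))
o=arm.get_obs(); print(o)
E
```

```text
pics
scene 47.986994908351825 [[-0.522, -0.443, 0.729, 1.429], [0.853, -0.268, 0.448, 0.545], [-0.003, 0.855, 0.518, 0.717], [0.0, 0.0, 0.0, 1.0]] 322.72648890533986 194.29971566853865
side 43.12297995539084 [[-0.95, 0.25, -0.186, 0.364], [-0.311, -0.742, 0.594, 0.703], [0.01, 0.622, 0.783, 0.985], [0.0, 0.0, 0.0, 1.0]] 313.2952433585438 198.81506075730272
{'t': 0.1, 'joint_positions': array([-1.14949584,  0.50827925, -0.23752349,  1.50105388,  0.1257056 ,
        1.14888627, -0.15480921]), 'qd': array([-1.81978432e-04, -8.52268287e-04,  7.00099434e-04, -2.14658432e-03,
       -1.02696895e-04, -4.49519689e-04, -8.25775859e-05]), 'effort': array([-4.33620778e-03, -6.21830750e+01, -2.19443008e+00, -2.50205237e+01,
        1.25226716e-02,  7.83413008e-03,  3.55359603e-06]), 'position': array([0.19404421, 0.59363407, 0.23049324]), 'tool_rot': array([ 1.57244764e-01,  9.87559322e-01, -8.11412016e-04, -1.11276326e-04]), 'ft_force': array([ 0.45341823, -0.40879819,  0.00606705]), 'torque': array([-0.0113097 ,  0.00672176,  0.04721827]), 'gripper_force': 0.0, 'grip_width': 0.08541946363004856}
```

View pics/scene0.png

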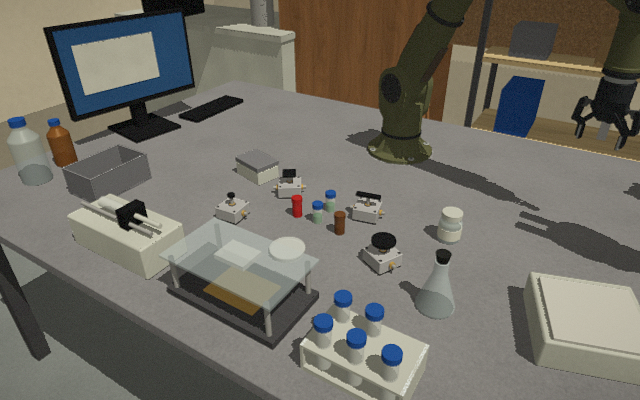

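View pics/side0.png

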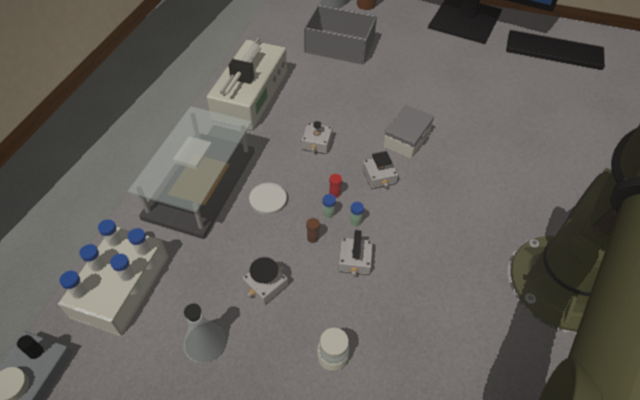

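The scene view shows the wide disc at (383,240), bar at (368,197), small button at (232,197) and square plate at (289,174). In the side view they are at (264,270), (357,244), (318,128) and (382,159). The brown and red vials are look-alikes, and a glass shelf stands beyond the valves.

```bash
python3 - <<'E'
from h import *
import pickle
d=pickle.load(open("d.pkl","rb"))
seeds={"wide":((383,240),(264,270)),"bar":((368,197),(357,244)),"small":((232,196),(318,127)),"square":((289,174),(382,159))}
cen={}
for k,s in seeds.items():
    R=[]
    for n,(u,v) in zip(("scene","side"),s):
        c=d[n]; P=cloud(c); g=c["color"].max(2)
        m=((g<60)&(P[...,2]>.062)&(P[...,2]<.09)).astype(np.uint8)
        y0,x0=v-20,u-20; w=np.zeros_like(m); w[y0:v+21,x0:u+21]=m[y0:v+21,x0:u+21]
        nn,L,st,ce=cv2.connectedComponentsWithStats(w)
        i=1+np.argmax(st[1:,4]); q=P[L==i]; top=q[q[:,2]>np.median(q[:,2])-.004]
        # rect centre
        mm=(L==i); uv=np.argwhere(mm)[:,::-1]
        r=cv2.minAreaRect((top[:,:2]*1000).astype(np.float32))
        print(k,n,st[i].tolist(),ce[i].round(1),"z",np.percentile(q[:,2],[5,50,95]).round(4),"onplane",onplane(c,*ce[i],.073).round(4),"top",top.mean(0).round(4),np.round(r[0]),np.round(r[1]),round(r[2]))
        R.append(px2ray(c,*ce[i]))
    (o1,a),(o2,b)=R; t=np.linalg.lstsq(np.c_[a,-b],o2-o1,rcond=None)[0]
    print("   tri",((o1+a*t[0]+o2+b*t[1])/2).round(4),"gap",np.linalg.norm(o1+a*t[0]-o2-b*t[1]).round(4))
# others
P=cloud(d["side"])
for nm,(u,v) in dict(vialA=(329,201),vialB=(357,208),red=(335,180),brown=(313,225),dish=(268,197),jar=(334,340),tip=(409,126),flaskstop=(193,313),shelf=(190,150),shelfcorner=(248,125)).items(): print(nm,P[v,u].round(3))
E
```

```text
wide scene [372, 232, 24, 18, 348] [383.1 240.4] z [0.0676 0.0734 0.0754] onplane [0.6281 0.2203 0.073 ] top [0.6261 0.2196 0.0734] [623. 219.] [61. 54.] 27
wide side [250, 258, 28, 25, 545] [263.8 269.9] z [0.0714 0.0745 0.0776] onplane [0.6194 0.2224 0.073 ] top [0.6192 0.2226 0.0746] [620. 221.] [56. 57.] 22
   tri [0.6212 0.2183 0.067 ] gap 0.0018
bar scene [356, 191, 25, 10, 117] [368.2 195. ] z [0.0671 0.0726 0.0754] onplane [0.4607 0.0975 0.073 ] top [0.4588 0.0961 0.0728] [457.  95.] [21. 67.] 13
bar side [353, 231, 9, 28, 165] [356.8 244.3] z [0.0709 0.0744 0.0774] onplane [0.4531 0.1001 0.073 ] top [0.4532 0.0996 0.0745] [453.  98.] [15. 67.] 10
   tri [0.4537 0.0952 0.0677] gap 0.0024
small scene [227, 192, 8, 7, 35] [230.7 194.7] z [0.0667 0.0737 0.0759] onplane [ 0.6559 -0.2287  0.073 ] top [ 0.6554 -0.2298  0.074 ] [ 654. -232.] [24. 16.] 43
small side [314, 122, 6, 7, 33] [316.8 124.5] z [0.0696 0.0735 0.077 ] onplane [ 0.6491 -0.2268  0.073 ] top [ 0.6491 -0.2265  0.0735] [ 650. -227.] [13. 21.] 18
   tri [ 0.6509 -0.233   0.0682] gap 0.0019
square scene [283, 169, 13, 9, 111] [288.8 172.9] z [0.0657 0.0734 0.076 ] onplane [ 0.4692 -0.1638  0.073 ] top [ 0.466  -0.1651  0.0738] [ 464. -167.] [46. 36.] 34
square side [373, 152, 19, 15, 192] [381.7 158.9] z [0.0683 0.0746 0.0778] onplane [ 0.4603 -0.1616  0.073 ] top [ 0.461  -0.1614  0.0748] [ 462. -163.] [38. 41.] 36
   tri [ 0.4611 -0.1689  0.0669] gap 0.0022
vialA [ 0.547 -0.005  0.058]
vialB [ 0.48  -0.003  0.063]
red [ 0.552 -0.069  0.061]
brown [0.56  0.077 0.066]
dish [ 0.702 -0.003  0.015]
jar [0.437 0.328 0.087]
tip [ 0.42  -0.309  0.063]
flaskstop [0.687 0.383 0.144]
shelf [0.889 0.003 0.124]
shelfcorner [ 0.799 -0.13   0.112]
```

Heights agree at about 75 mm and the head sizes match (disc about 58, bar 67x15, square about 40, button about 22 mm). Moving over the wide head.

>>> carry_out(targets="0 -0.44 -0.19 0 0 0 0;0 -0.873 -0.372 0 0 0 0;0 -0.873 -0.372 0 0 0 0;0 -0.873 -0.372 0 0 0 0;0 -0.873 -0.372 0 0 0 0;0 -0.873 -0.372 0 0 0 0;0 -0.873 -0.372 0 0 0 0;0 -0.873 -0.372 0 0 0 0;0 -0.873 -0.372 0 0 0 0;0 -0.873 -0.372 0 0 0 0")

```text
t: 0.93
position: [0.4078, 0.4069, 0.231]
tool_rot: [0.157, 0.988, -0.0, -0.001]
ft_force: [-0.9, 0.2, 0.4]
grip_width: -0.0003
gripper_force: 0.0
```

>>> carry_out(targets="0 -0.873 -0.372 0 0 0 0;0 -0.873 -0.372 0 0 0 0;0 -0.873 -0.372 0 0 0 0;0 -0.873 -0.372 0 0 0 0;0 -0.873 -0.372 0 0 0 0;0 -0.873 -0.372 0 0 0 0;0 -0.873 -0.372 0 0 0 0;0 -0.873 -0.372 0 0 0 0;0 -0.873 -0.372 0 0 0 0;0 -0.873 -0.372 0 0 0 0")

```text
t: 1.77
position: [0.6214, 0.2218, 0.2309]
tool_rot: [0.156, 0.988, 0.001, -0.001]
ft_force: [-0.1, 0.2, -0.5]
grip_width: -0.0002
gripper_force: 0.0
```

```bash
cat >> h.py <<'E'
from scipy.spatial.transform import Rotation as Ro
def fish(c,u,v):
    f=200/np.tan(np.radians(c["fovy"])/2); x,y=u-c["cx"],v-c["cy"]; r=np.hypot(x,y)+1e-9; th=r/f
    M=np.array(c["cam_to_world"]); s=np.sin(th)/r
    return M[:3,3],M[:3,:3]@np.array([x*s,-y*s,-np.cos(th)])
def fishplane(c,u,v,z):
    o,d=fish(c,u,v); return o+d*(z-o[2])/d[2]
def unproj(c,p):
    M=np.array(c["cam_to_world"]); q=M[:3,:3].T@(np.array(p)-M[:3,3]); a=np.array([q[0],-q[1],-q[2]])
    f=200/np.tan(np.radians(c["fovy"])/2); r=np.hypot(a[0],a[1]); th=np.arctan2(r,a[2]); return np.array([c["cx"],c["cy"]])+f*th*a[:2]/r
def togo(t):
    o=arm.get_obs(); d=np.array(t)-o["position"]; print("t",o["t"],"pos",o["position"].round(4),"F",o["ft_force"].round(2),"grip",o["grip_width"])
    print("shift units",(Ro.from_quat(o["tool_rot"]).inv().apply(d)/.3).round(4),o["tool_rot"].round(4))
E
python3 - <<'E'
from h import *
c=arm.read_camera("wrist"); cv2.imwrite("pics/w1.png",c["color"][:,:,::-1])
print(unproj(c,[.622,.220,.075]),unproj(c,[.455,.098,.075]),c["fovy"])
togo([.622,.220,.10])
E
```

```text
[316.58355322 188.14553233] [156.05876648  76.56552558] 65.70646984690485
t 1.8167 pos [0.6211 0.2222 0.2311] F [0.32 1.21 0.14] grip 9.344366059938687e-06
shift units [-0.0057 -0.0065  0.4371] [ 1.554e-01  9.879e-01  6.000e-04 -7.000e-04]
```

View pics/w1.png

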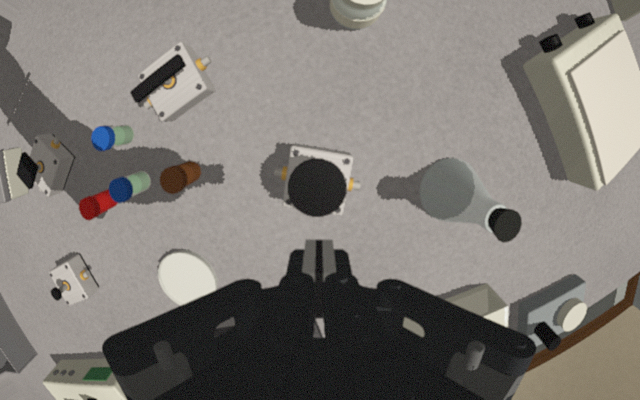

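The wrist view shows the black disc at (317,187) against a predicted (316.6,188.1), so the wide head is confirmed. The bar is at about (159,79) against a predicted (156,77). Descending to just above the disc.

>>> carry_out(targets="0 -0.003 -0.006 0.12 0 0 0;0 -0.003 -0.006 0.25 0 0 0;0 -0.003 -0.006 0.38 0 0 0;0 -0.003 -0.006 0.46 0 0 0;0 -0.003 -0.006 0.49 0 0 0;0 -0.003 -0.006 0.5 0 0 0;0 -0.003 -0.006 0.5 0 0 0;0 -0.003 -0.006 0.5 0 0 0;0 -0.003 -0.006 0.5 0 0 0")

```text
t: 2.57
position: [0.6241, 0.2181, 0.0835]
tool_rot: [0.157, 0.988, 0.001, 0.002]
ft_force: [0.1, -0.6, 0.5]
grip_width: 0.0
gripper_force: 0.0
```

```bash
python3 - <<'E'
from h import *
togo([.622,.220,.063])
E
```

```text
t 2.5667 pos [0.6241 0.2181 0.0835] F [ 0.13 -0.58  0.52] grip 2.6528780784304328e-05
shift units [0.0087 0.0037 0.0684] [1.571e-01 9.876e-01 9.000e-04 1.500e-03]
```

>>> carry_out(targets="0 0 0 0.005 0 0 0;0 0 0 0.01 0 0 0;0 0 0 0.015 0 0 0;0 0 0 0.02 0 0 0;0 0 0 0.025 0 0 0;0 0 0 0.03 0 0 0;0 0 0 0.035 0 0 0;0 0 0 0.04 0 0 0;0 0 0 0.045 0 0 0;0 0 0 0.05 0 0 0;0 0 0 0.05 0 0 0;0 0 0 0.05 0 0 0")

```text
t: 3.57
position: [0.6229, 0.2172, 0.0659]
tool_rot: [0.157, 0.988, -0.0, -0.0]
ft_force: [-1.4, -0.4, -0.4]
grip_width: 0.0001
gripper_force: 0.1
```

```bash
python3 - <<'E'
from h import *
togo([.622,.220,.063])
E
```

```text
t 3.5667 pos [0.6229 0.2172 0.0659] F [-1.44 -0.41 -0.42] grip 0.00011071319959957177
shift units [0.0056 0.0079 0.0097] [ 1.572e-01  9.876e-01 -1.000e-04 -2.000e-04]
```

>>> carry_out(targets="0 0 0 0.003 0 0 0;0 0 0 0.006 0 0 0;0 0 0 0.009 0 0 0;0 0 0 0.012 0 0 0")

```text
t: 3.9
position: [0.6229, 0.2172, 0.0628]
tool_rot: [0.157, 0.988, -0.0, -0.0]
ft_force: [-1.7, -1.3, 6.0]
grip_width: 0.0003
gripper_force: 3.0
```

```bash
python3 - <<'E'
from h import *
togo([.622,.220,.063])
import cv2
c=arm.read_camera("side"); cv2.imwrite("pics/s1.png",cv2.resize(c["color"][200:330,200:420,::-1],None,fx=3.5,fy=3.5))
E
```

```text
t 3.9 pos [0.6229 0.2172 0.0628] F [-1.71 -1.26  5.96] grip 0.00033257569097036544
shift units [ 0.0059  0.0078 -0.0007] [ 0.1572  0.9876 -0.     -0.    ]
```

View pics/s1.png

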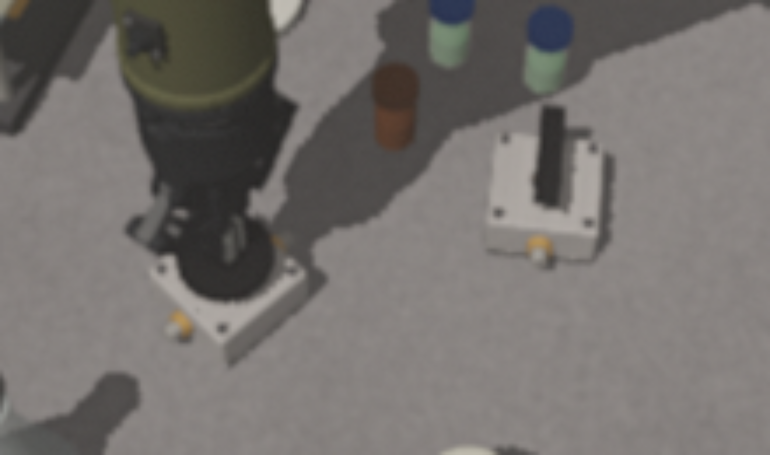

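The fingertips rest on the disc at (228,255) in the crop, which is down close to its block. The force is 6 N at z = 63 mm, so this is the end of the stroke. Retreating and going over the bar.

>>> carry_out(targets="0 0 0 -0.02 0 0 0;0 0 0 -0.12 0 0 0;0 0 0 -0.25 0 0 0;0 0 0 -0.38 0 0 0;0 0.1 -0.12 -0.45 0 0 0;0 0.2 -0.25 -0.45 0 0 0;0 0.3 -0.37 -0.45 0 0 0;0 0.36 -0.47 -0.45 0 0 0;0 0.409 -0.551 -0.45 0 0 0;0 0.409 -0.551 -0.45 0 0 0;0 0.409 -0.551 -0.45 0 0 0;0 0.409 -0.551 -0.45 0 0 0")

```text
t: 4.95
position: [0.4558, 0.0986, 0.1984]
tool_rot: [0.157, 0.988, 0.0, 0.001]
ft_force: [0.5, 0.7, -0.5]
grip_width: 0.0002
gripper_force: 0.0
```

```bash
python3 - <<'E'
from h import *
c=arm.read_camera("wrist"); cv2.imwrite("pics/w2.png",c["color"][:,:,::-1])
print(unproj(c,[.455,.098,.075]),unproj(c,[.65,-.230,.075]),unproj(c,[.622,.220,.063]),unproj(c,[.622,.220,.075]))
togo([.455,.098,.08])
g=c["color"].max(2); u,v=unproj(c,[.455,.098,.075]).astype(int)
m=np.zeros(g.shape,np.uint8); m[v-45:v+46,u-45:u+46]=(g<45)[v-45:v+46,u-45:u+46]
n,L,st,ce=cv2.connectedComponentsWithStats(m); i=1+np.argmax(st[1:,4]); print(st[i],ce[i],fishplane(c,*ce[i],.074))
E
```

```text
[317.07743229 194.01035542] [147.14510193 384.6661023 ] [462.99526432 294.01278242] [467.0729712  299.50431053]
t 5.0 pos [0.4563 0.0991 0.1982] F [-0.02 -0.33 -0.66] grip -0.000228410191869913
shift units [ 0.0034 -0.0054  0.3939] [1.570e-01 9.876e-01 6.000e-04 8.000e-04]
[280 170  66  48 432] [303.58333333 197.68287037] [0.4547111  0.08538607 0.074     ]
```

View pics/w2.png

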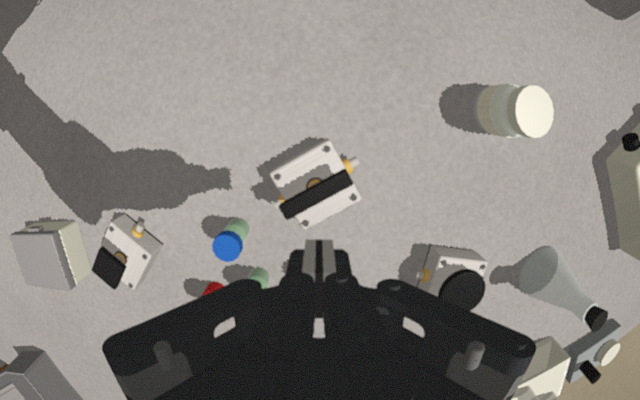

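The wrist view shows the bar centred at (317,194), exactly as predicted, and the wide disc at (463,291), which matches its pushed-down height. Descending.

>>> carry_out(targets="0 0.003 -0.004 0.12 0 0 0;0 0.003 -0.004 0.24 0 0 0;0 0.003 -0.004 0.32 0 0 0;0 0.003 -0.004 0.37 0 0 0;0 0.003 -0.004 0.385 0 0 0;0 0.003 -0.004 0.39 0 0 0;0 0.003 -0.004 0.39 0 0 0;0 0.003 -0.004 0.39 0 0 0")

```text
t: 5.67
position: [0.4548, 0.0979, 0.0815]
tool_rot: [0.157, 0.988, 0.0, 0.001]
ft_force: [0.2, 0.3, -0.5]
grip_width: 0.0002
gripper_force: 0.0
```

>>> carry_out(targets="0 0 0 0.005 0 0 0;0 0 0 0.01 0 0 0;0 0 0 0.015 0 0 0;0 0 0 0.02 0 0 0;0 0 0 0.025 0 0 0;0 0 0 0.03 0 0 0;0 0 0 0.035 0 0 0;0 0 0 0.04 0 0 0;0 0 0 0.045 0 0 0;0 0 0 0.05 0 0 0;0 0 0 0.05 0 0 0")

```text
t: 6.58
position: [0.4538, 0.0973, 0.0654]
tool_rot: [0.157, 0.988, -0.0, -0.0]
ft_force: [0.1, 0.1, -0.5]
grip_width: -0.0001
gripper_force: 0.0
```

>>> carry_out(targets="0 0 0 0.003 0 0 0;0 0 0 0.006 0 0 0;0 0 0 0.009 0 0 0;0 0 0 0.011 0 0 0")

```text
t: 6.92
position: [0.4538, 0.0974, 0.0624]
tool_rot: [0.157, 0.988, -0.0, 0.0]
ft_force: [-0.9, -1.6, 5.9]
grip_width: 0.0
gripper_force: 3.2
```

The bar shows the same signature: 5.9 N at z = 62 mm. Next is the small button.

>>> carry_out(targets="0 0 0 -0.02 0 0 0;0 0 0 -0.12 0 0 0;0 0 0 -0.25 0 0 0;0 0 0 -0.38 0 0 0;0 0 0 -0.45 0 0 0;0 -0.1 -0.08 -0.45 0 0 0;0 -0.18 -0.16 -0.45 0 0 0")

```text
t: 7.5
position: [0.4915, 0.0359, 0.1997]
tool_rot: [0.155, 0.988, 0.001, 0.002]
ft_force: [1.2, -0.5, -0.1]
grip_width: 0.0
gripper_force: 0.0
```

>>> carry_out(targets="0 -0.1 -0.08 0 0 0 0;0 -0.2 -0.17 0 0 0 0;0 -0.3 -0.26 0 0 0 0;0 -0.4 -0.345 0 0 0 0;0 -0.5 -0.43 0 0 0 0;0 -0.6 -0.52 0 0 0 0;0 -0.7 -0.61 0 0 0 0;0 -0.778 -0.671 0 0 0 0;0 -0.778 -0.671 0 0 0 0;0 -0.778 -0.671 0 0 0 0;0 -0.778 -0.671 0 0 0 0;0 -0.778 -0.671 0 0 0 0")

```text
t: 8.5
position: [0.6492, -0.2272, 0.1975]
tool_rot: [0.156, 0.988, 0.001, -0.0]
ft_force: [-0.4, -0.4, 0.7]
grip_width: -0.0002
gripper_force: 0.0
```

```bash
python3 - <<'E'
from h import *
c=arm.read_camera("wrist"); cv2.imwrite("pics/w3.png",c["color"][:,:,::-1])
u,v=unproj(c,[.650,-.229,.075]); print(u,v, fishplane(c,u+5,v,.075),fishplane(c,u,v+5,.075))
togo([.650,-.229,.08])
E
```

```text
316.3682125348832 196.7265173233358 [ 0.65136755 -0.22478053  0.075     ] [ 0.65437778 -0.23042587  0.075     ]
t 8.55 pos [ 0.6493 -0.2272  0.1977] F [0.4  0.45 0.8 ] grip -0.00031259369725611516
shift units [-0.0043 -0.0054  0.3923] [ 1.563e-01  9.877e-01  4.000e-04 -2.000e-04]
```

View pics/w3.png

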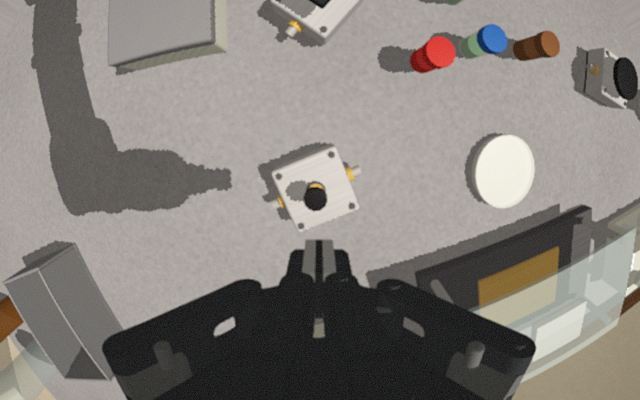

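The button is at (315,197) against a predicted (316,197), so the aim is good. The glass shelf is clear of the gripper's path.

>>> carry_out(targets="0 -0.004 -0.006 0.12 0 0 0;0 -0.004 -0.006 0.24 0 0 0;0 -0.004 -0.006 0.32 0 0 0;0 -0.004 -0.006 0.37 0 0 0;0 -0.004 -0.006 0.385 0 0 0;0 -0.004 -0.006 0.39 0 0 0;0 -0.004 -0.006 0.39 0 0 0;0 -0.004 -0.006 0.39 0 0 0")

```text
t: 9.22
position: [0.6511, -0.2309, 0.0822]
tool_rot: [0.157, 0.988, -0.0, 0.001]
ft_force: [0.9, -0.4, 0.1]
grip_width: -0.0002
gripper_force: 0.0
```

>>> carry_out(targets="0 0 0 0.005 0 0 0;0 0 0 0.01 0 0 0;0 0 0 0.015 0 0 0;0 0 0 0.02 0 0 0;0 0 0 0.025 0 0 0;0 0 0 0.03 0 0 0;0 0 0 0.035 0 0 0;0 0 0 0.04 0 0 0;0 0 0 0.045 0 0 0;0 0 0 0.05 0 0 0;0 0 0 0.05 0 0 0")

```text
t: 10.13
position: [0.6502, -0.231, 0.065]
tool_rot: [0.157, 0.988, -0.0, 0.0]
ft_force: [0.4, 0.0, 0.7]
grip_width: -0.0004
gripper_force: 0.3
```

>>> carry_out(targets="0 0 0 0.003 0 0 0;0 0 0 0.006 0 0 0;0 0 0 0.009 0 0 0;0 0 0 0.011 0 0 0")

```text
t: 10.47
position: [0.6502, -0.231, 0.0624]
tool_rot: [0.157, 0.988, -0.0, 0.0]
ft_force: [-0.3, 0.2, 6.3]
grip_width: 0.0
gripper_force: 3.2
```

>>> carry_out(targets="0 0 0 -0.02 0 0 0;0 0 0 -0.12 0 0 0;0 0 0 -0.25 0 0 0;0 0 0 -0.38 0 0 0;0 0 0 -0.5 0 0 0;0 0 0 -0.6 0 0 0;0 0 0 -0.65 0 0 0;0 0 0 -0.65 0 0 0;0 0 0 -0.65 0 0 0")

```text
t: 11.22
position: [0.6501, -0.2309, 0.2578]
tool_rot: [0.157, 0.988, -0.0, 0.001]
ft_force: [-0.6, 0.6, -1.2]
grip_width: 0.0001
gripper_force: 0.0
```

```bash
python3 - <<'E'
from h import *
c=arm.read_camera("side"); P=cloud(c); g=c["color"].max(2)
for k,(x,y,z) in dict(wide=(.622,.220,.063),bar=(.455,.098,.063),small=(.650,-.230,.063),square=(.461,-.163,.075)).items():
    m=(np.hypot(P[...,0]-x,P[...,1]-y)<.03)&(g<60)&(P[...,2]>.052)&(P[...,2]<.1); q=P[m]
    print(k,m.sum(),np.median(q,0).round(4) if m.sum() else "hidden")
cv2.imwrite("pics/s2.png",c["color"][:,:,::-1]); print(arm.get_obs()["ft_force"],arm.get_obs()["t"])
E
```

```text
wide 511 [0.6196 0.2222 0.0626]
bar 137 [0.4538 0.0996 0.0627]
small 34 [ 0.6485 -0.2245  0.0606]
square 187 [ 0.4603 -0.1606  0.0743]
[-0.39841349 -0.00364947 -0.34431775] 11.2667
```

View pics/s2.png

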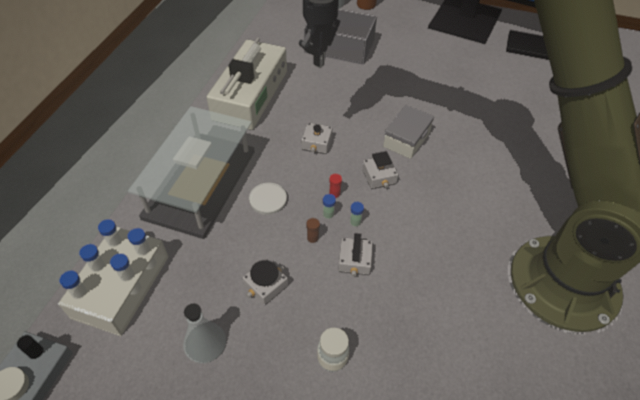

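The side view shows the disc (264,273), bar (357,247) and button (318,129) at about 63 mm, and the square plate (382,159) still up at 74 mm. Everything else is where it was.

```bash
python3 -c "
from plant import arm
print(arm.hand_in())"
```

```text
the job is handed in; nothing more can be done
None
```

I pushed the wide, bar and small plungers to the end of their strokes in that order, at about 6 N each; the square vent valve is still up, nothing else appears to have moved, and the job is handed in (no verdict was shown).

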